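Set out an adhesion test on the board

TASK

Set out the next adhesion test on the plywood board: pull the bottom coupon out of the magazine by its protruding end (the rest of the stack stays inside), lay it flat inside the outline drawn on the board, then lay the wooden lath on top of it, centred and running the same way. Lay the flat brush on the board midway between the coupon and the board's left edge, and the seam roller midway between the coupon and the board's right edge, both parallel to the coupon, their mid-lengths level with its middle and their handles towards the robot. Leave the tape measure, the marker and the screwdriver where they are.

Things in the scene. Friction and masses are not known exactly. Their poses are not given: they have to be found in the camera images.
- board: Fixed plywood board, 240 mm front to back (x) x 230 mm wide (y), 9 mm thick; a thin black outline (108 x 38 mm, long along x) is drawn round its middle. Origin: on the worktop under the middle of its near edge (robot's side); x runs to the far edge, y to the robot's left, z up. Outline centre: x = 120, y = 0, z = 9 mm; left and right edges at y = +115 and -115 mm.
- magazine: Fixed open-topped aluminium chute 111 x 41 mm (73 over its feet), 42 mm high, with three stacked coupons on a floor 18 mm up. Origin: on the worktop under the middle of its front face (robot's side); x points back into it, z up. Inside x = 4 to 107 mm, 33 mm wide. A slot 6.2 mm high at the floor in front lets just one coupon out, along -x; the others then drop 4 mm.
- coupon: Bottom coupon of the stack: steel plate 30 (x) x 100 (y) x 4 mm, 45 g. Origin: centre of its underside, at first 18 mm above the worktop. It lies along the magazine; about 38 mm of it, its -y end, stands out of the slot over free air and can be gripped from above across the 30 mm width. Pulled out 65 mm it is free.
- coupon_top: The top coupon of the stack, equal to the bottom one (30 x 100 x 4 mm); it stays in the magazine. Origin: centre of its underside. Between it and the bottom one lies a third, unlisted one.
- lath: Plain dark timber lath, a bar 24 x 155 x 14 mm (x, y, z), 35 g, lying flat in the row just left of the board. Origin: centre of its underside; y is its length.
- brush: Flat brush with wooden handle, 27 x 200 x 12 mm, 35 g, lying flat in the row just left of the board. Origin: centre of its underside at mid-length; y is its length: the bristles are at -y (27 mm wide, y = -100 to -26 mm), then a metal ferrule 22 mm wide (y = -28 to 1 mm), then the handle at +y (16 mm wide, y = 1 to 100 mm). Its balance point is at y = -27 mm.
- roller: Seam roller: blue handle, bent wire and black wheel, 40 x 192 x 31 mm, 110 g, lying flat in the row just left of the board. Origin: on the worktop under the middle of its outline; y is its length: the handle is at +y (y = -4 to 96 mm, 22 mm wide, its middle at x = -4 mm, 20 mm high), the wheel (31 mm across) at y = -80 mm. Its balance point is at y = -11 mm.
- tape_measure: Bystander: pocket tape measure, 64 x 75 x 30 mm, yellow and black. Origin: centre of its underside. Leave it alone. (Like things at the worktop's far left end are fixed.)
- marker: Bystander: marker pen, white barrel and black cap, 16 x 137 x 18 mm, length along y. Origin: centre of its underside. Leave it alone.
- screwdriver: Bystander: screwdriver with yellow and black handle, 29 x 192 x 29 mm, length along y. Origin: centre of its underside. Leave it alone. (Like things at the worktop's far left end are fixed.)
Mind the look-alikes: they are no part of the job. Leave any white look-alike of the coupon alone.

How it is judged (in metres and radians):
On the way, in this order (a step that is already met when the one before it is completed fails the run):
1. the bottom coupon lies flat in the outline on the board, let go (x of coupon in the frame of board between 0.108 and 0.132 m and y of coupon in the frame of board between -0.012 and 0.012 m and z of coupon in the frame of board below 0.011 m and contact force between coupon and the fingers below 0.1 N), for 0.2 s.
2. the lath lies on top of the coupon, let go (horizontal distance between lath and coupon below 0.015 m and z of lath in the frame of board between 0.0115 and 0.016 m and contact force between lath and the fingers below 0.1 N), for 0.2 s.
At the end, for the whole second after the job is handed in: Coupon flat in the outline, lath flat and centred on it (15 mm, 10 deg). Brush 65 mm left, roller 65 mm right of the board's middle line (16 mm across, 20 mm along, 11 deg), on the board, handles to the near edge. The other two coupons stacked in the magazine. All at rest (x of coupon in the frame of board between 0.105 and 0.135 m and y of coupon in the frame of board between -0.015 and 0.015 m and z of coupon in the frame of board below 0.011 m and angle between the y axis of coupon and the x axis of board, either way round below 0.17 rad and horizontal distance between lath and coupon below 0.015 m and angle between the y axis of lath and the y axis of coupon, either way round below 0.17 rad and z of lath in the frame of board between 0.0115 and 0.016 m and angle between lath's own z axis and vertical below 0.06 rad and x of brush in the frame of board between 0.1 and 0.14 m and y of brush in the frame of board between 0.049 and 0.081 m and z of brush in the frame of board below 0.013 m and angle between the y axis of each of brush, roller and the y axis of coupon, either way round below 0.2 rad and y of board in the frame of brush above 0.06 m and x of roller in the frame of board between 0.1 and 0.14 m and y of roller in the frame of board between -0.081 and -0.049 m and z of roller in the frame of board below 0.015 m and y of board in the frame of roller above 0.06 m and x of coupon_top in the frame of magazine between 0.045 and 0.066 m and z of coupon_top in the frame of magazine between 0.0205 and 0.0245 m and linear speed of each of coupon, lath, brush, roller below 0.01 m/s); the robot touches nothing.
It fails at once if a bystander (tape measure, marker or screwdriver) is moved by more than 20 mm (distance of any of tape_measure, marker, screwdriver from where it was at the start of the episode above 0.02 m).
It fails at once if the top coupon is taken out of the magazine (z of coupon_top in the frame of magazine above 0.045 m or x of coupon_top in the frame of magazine below 0.03 m).
It also fails if it takes over 106 s, if anything falls off the work surface, if the arm or the gripper's body presses on something with over 40 N, if the wrist force passes 120 N, or if a joint passes its speed limit or range.

ROBOT

A 6-joint arm with a two-finger parallel gripper is mounted at the origin on a cart in front of the work surface, level with it; the furniture and walls round the work are solid. World frame = base frame: x ahead of the robot, y to its left, z up, the work surface at z = 0. Lengths are in mm, angles in rad, forces in N, time in s.
With the tool pointing down it reaches from about 350 to 975 mm from the base axis. Payload 7.1 kg.
Tool frame: the origin (TCP) lies at the very end of the fingers, on their centre line; the grasp point (between the pads) lies ctrl.hold_point_z behind it (ctrl.hold_point_z is the distance from the TCP to the grasp point, in mm); z points along the fingers, y is the line along which they close (so a half turn about z gives the same grasp; the last joint's range is limited). The gripper opens to 88 mm and grips with 3 to 60 N. Pads are 20 mm wide; open, the fingers measure 115 mm over their backs; the gripper's body (75 mm by 178 mm) begins 61 mm behind the grasp point.
Start: joints at [1.302, 0.423, 1.63, -0, 1.089, -0.019], TCP at [154.475, 605.592, 222.675] pointing down, gripper open.
Joint ranges: [-3, 3], [-0.9, 2.11], [0.09, 2.58], [-1.31, 4.45], [0.11, 2.69], [-2.54, 2.54]. Speed limits (rad/s): [2.39, 2.39, 3.01, 3.14, 3.14, 3.14].

INTERFACE

Orientations are given as a rotation vector (axis times angle).
In Python, from workcell import ctrl gives the robot as it stands. The module is installed in compiled form; this text tells all that it offers.
- The arm moves only by the shell command python3 -m creep 'ROWS'. ROWS is JSON, a list of rows, each an object with "translation": the shift along the tool's x, y, z in mm, a list of three; "angular": the turn, a rotation vector about the tool's x, y, z in rad, a list of three; "jaw": the opening, from 0 (shut) to 1 (fully open). A call has exactly 8 rows; each row is the pose to reach, as a shift and turn from the pose commanded when the call began, along the tool's axes at that moment; what a row does not reach only later rows make up. A row lasts 1/8 s, in which the tool goes at most 62.5 mm and 10.7 degrees, less where a joint would pass 70% of its speed; a pose out of reach is approached as far as the arm can. A call with a gripper value outside its range is refused whole. The fingers move at their own pace and stop on an object; the grip force is fixed at half the most. Time passes only in rows, so rows that repeat a pose let the fingers close, or fill a call up. It gives the time, the measured TCP pose, the force, the opening and the grip force at its end, in the units of the state.
- ctrl.get_obs(): the state, without advancing time (a new reading comes with each control period).
- ctrl.get_image(name): name is "scene" or "side" or "wrist"; returns the picture (400x640x3 uint8, red, green, blue); there is no depth.
- ctrl.camera_info(name): a dict with "camera_matrix" (3x3 intrinsics, pixels), "distortion" ([k1, k2, p1, p2, k3] as OpenCV has them; the pictures are not rectified), "world_from_camera" (4x4, takes a point from camera to world coordinates). Camera axes: x right, y up, looking along -z (the intrinsics and any distortion apply to the point x, -y, -z); pixel columns grow to the right and rows downward; lengths in mm; the calibration is good to about 2 mm. A picture is of the moment at which its call begins: read the wrist's pose just before it. camera_info takes no time and is no camera call; for the wrist camera it gives the pose at the moment of the call.
- ctrl.close_job(): hands the job in; it is judged then, once.
Trained networks look in the newest picture that a camera, given by its name, has taken for a name from the list of things; names that differ only in an ending like _2 or _b are one class to them, and where a whole thing is asked for, a point or a joint stands for the part that bears it (a point fixed in the world has none). Each returns a list of dicts, best first, with "score" (0 to 1); they miss things now and then, are a little off and sometimes report something else, mostly with a low value. They report only what shows in the picture. A call takes as long as a camera call. They do not tell look-alikes from the thing itself.
- ctrl.look_for(camera, label): "rect" ([left, top, right, bottom] in pixels, round what is visible of it).
The state is a dict: "t": time; "qpos": joint angles; "qvel": joint speeds; "joint_torque": joint torques, N m; "ee_pos": TCP position; "orientation": TCP orientation; "ft_force": force on the tool from outside, world axes, zero at the start; "moment": the same for the moment, N m; "width": finger opening in mm; "grasp_force": force on a finger pad.
Only numpy, scipy, OpenCV 4.12 (cv2) and the standard library are available. Lean on these libraries where they do the work, as an engineer would, in place of code of your own. Each camera call takes 0.05 s, during which the arm holds its last target. There are 200 camera calls.

## Working session

There is one attempt and no reset: what is moved stays moved. The work goes in short steps, Python scripts to look and compute and a shell command to move; the robot and the scene stay as the last step left them, time stands still between calls to the robot, and variables do not carry over. Pictures are saved under pics/ and viewed, at most 14 in all, crops included, and the job is handed in when it is done.

```bash
mkdir -p pics && cat > h.py <<'E'
from workcell import ctrl
import numpy as np, cv2
from scipy.spatial.transform import Rotation as R
def shot(cam,name):
    i=ctrl.get_image(cam); ci=ctrl.camera_info(cam); cv2.imwrite(f'pics/{name}.png',i[:,:,::-1]); 
    import pickle; pickle.dump(ci,open(f'pics/{name}.pkl','wb')); return i,ci
def load(name):
    import pickle; return pickle.load(open(f'pics/{name}.pkl','rb'))
def ray(ci,px,z):
    p=cv2.undistortPoints(np.array(px,float).reshape(-1,1,2),np.array(ci['camera_matrix']),np.array(ci['distortion']))[:,0]
    T=np.array(ci['world_from_camera']); d=np.c_[p[:,0],-p[:,1],-np.ones(len(p))]@T[:3,:3].T; o=T[:3,3]
    return o+d*((z-o[2])/d[:,2])[:,None]
def proj(ci,P):
    T=np.linalg.inv(np.array(ci['world_from_camera'])); q=np.atleast_2d(P)@T[:3,:3].T+T[:3,3]
    q=q*[1,-1,-1]; return cv2.projectPoints(q,np.zeros(3),np.zeros(3),np.array(ci['camera_matrix']),np.array(ci['distortion']))[0][:,0]
E
python3 - <<'E'
from h import *
np.set_printoptions(precision=3,suppress=True)
print(ctrl.get_obs(),ctrl.hold_point_z)
for c in ['scene','side','wrist']:
    i,ci=shot(c,c+'0'); print(c,ci)
    for l in ['board','magazine','coupon','lath','brush','roller','tape_measure','marker','screwdriver']:
        print(l,[(np.round(d['rect']).tolist(),round(d['score'],2)) for d in ctrl.look_for(c,l)])
E
```

```text
{'t': 0.0, 'qpos': array([ 1.302,  0.424,  1.631, -0.   ,  1.089, -0.019]), 'qvel': array([ 0.001, -0.002, -0.001,  0.003, -0.001, -0.001]), 'joint_torque': array([ -0.002, -54.461, -27.367,   0.064,   0.022,  -0.   ]), 'ee_pos': array([154.341, 605.071, 221.916]), 'orientation': array([-0.391, -3.117,  0.002]), 'ft_force': array([ 0.053, -0.455, -0.319]), 'moment': array([-0.007, -0.003, -0.019]), 'grasp_force': 0.0, 'width': 87.65119734272847} 18.700000000000003
scene {'camera_matrix': array([[367.171,   0.   , 318.02 ],
       [  0.   , 367.171, 196.644],
       [  0.   ,   0.   ,   1.   ]]), 'distortion': array([0.002, 0.   , 0.   , 0.   , 0.   ]), 'world_from_camera': array([[   0.835,    0.318,   -0.45 ,   58.231],
       [  -0.551,    0.474,   -0.687, -422.568],
       [  -0.005,    0.821,    0.571,  574.972],
       [   0.   ,    0.   ,    0.   ,    1.   ]])}
board [([376.0, 234.0, 545.0, 365.0], 0.67)]
magazine []
coupon [([299.0, 251.0, 338.0, 278.0], 0.83)]
lath [([309.0, 183.0, 362.0, 212.0], 0.71)]
brush [([291.0, 171.0, 350.0, 191.0], 0.61)]
roller [([272.0, 152.0, 330.
[... 879 characters left out ...]
0.19)]
roller [([235.0, 242.0, 302.0, 263.0], 0.72)]
tape_measure [([345.0, 197.0, 371.0, 219.0], 0.63)]
marker [([303.0, 182.0, 313.0, 186.0], 0.67)]
screwdriver [([224.0, 282.0, 296.0, 295.0], 0.94)]
wrist {'camera_matrix': array([[286.471,   0.   , 316.987],
       [  0.   , 286.471, 197.09 ],
       [  0.   ,   0.   ,   1.   ]]), 'distortion': array([-0.044,  0.   ,  0.   ,  0.   ,  0.   ]), 'world_from_camera': array([[  0.246,  -0.941,  -0.233,  91.493],
       [  0.969,   0.239,   0.061, 622.508],
       [ -0.001,  -0.241,   0.971, 384.976],
       [  0.   ,   0.   ,   0.   ,   1.   ]])}
board []
magazine []
coupon []
lath []
brush []
roller []
tape_measure []
marker []
screwdriver []
```

View pics/scene0.png

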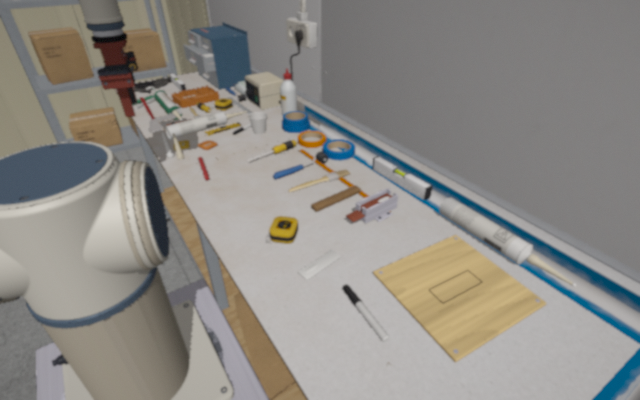

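View pics/side0.png

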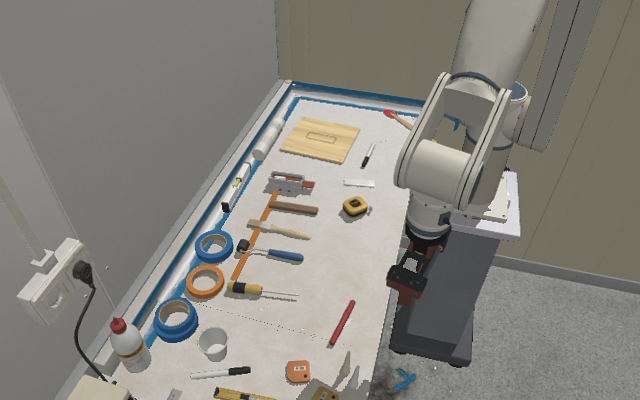

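View pics/wrist0.png

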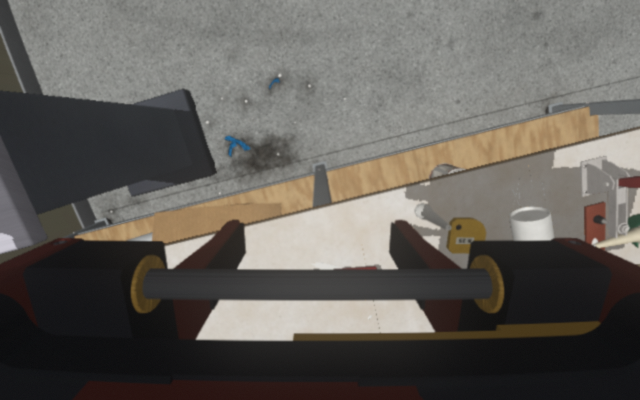

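The scene view shows the board at about (460,293) and the magazine at (378,206) with its red-brown bottom coupon protruding to the left. The lath is at (336,198), the brush at (320,181) and the roller at (295,170). The white plate at (320,264), lying loose, is the look-alike; the coupon meant is the one in the magazine at (358,213). I'll confirm that in one enlarged crop.

```bash
python3 - <<'E'
import cv2
i=cv2.imread('pics/scene0.png'); cv2.imwrite('pics/c1.png',cv2.resize(i[140:240,260:420],None,fx=5,fy=5,interpolation=3))
i=cv2.imread('pics/side0.png'); cv2.imwrite('pics/c2.png',cv2.resize(i[110:270,225:375],None,fx=3.75,fy=3.75,interpolation=3))
E
```

```text
(no output)
```

View pics/c1.png

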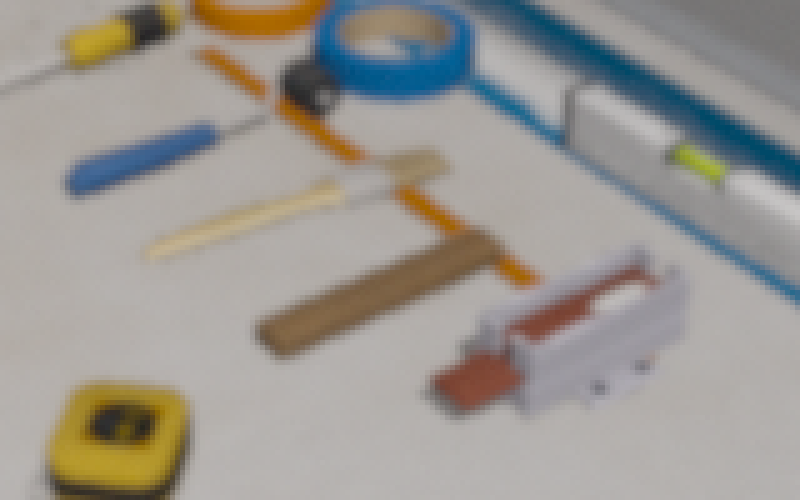

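View pics/c2.png

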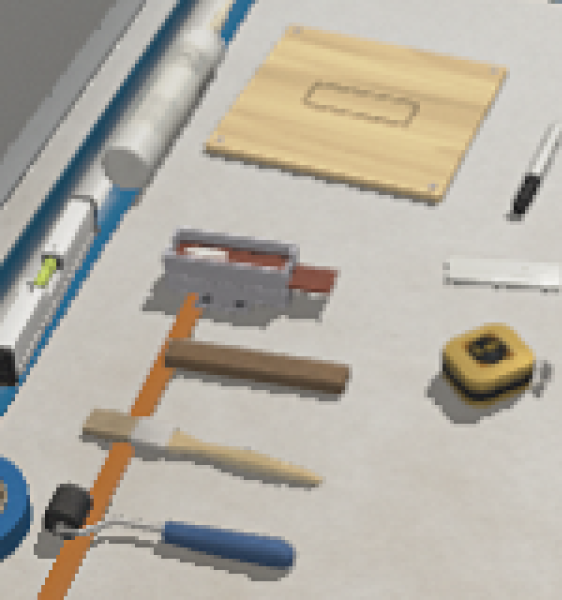

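The crops confirm it. The red-brown coupon protrudes from the magazine slot (side 304–314, 180–186) and the white plate lies loose. All the handles already point towards the robot. Next I work out the positions.

```bash
python3 - <<'E'
from h import *
np.set_printoptions(precision=0,suppress=True)
s=load('side0');c=load('scene0')
S=lambda *p:[(225+x/3.75,110+y/3.75) for x,y in p]
C=lambda *p:[(260+x/5,140+y/5) for x,y in p]
def o(n,ci,px,z): 
    P=ray(ci,px,z); print(n,P[:,:2].tolist().__repr__() if 0 else np.round(P[:,:2]).tolist())
o('board side far-left.. TL,TR,BR,BL',s,S((292,27),(507,70),(438,195),(207,148)),9)
o('outline side',s,S((315,83),(418,103),(410,126),(305,105)),9)
o('board scene',c,[(375,273),(456,237),(545,300),(455,349)],9)
o('coupon side',s,S((297,265),(337,270),(332,292),(290,290)),22)
o('coupon scene',c,C((433,383),(485,350),(522,372),(462,405)),22)
o('lath side',s,S((170,340),(350,365),(347,383),(166,358)),14)
o('lath scene',c,C((258,330),(478,230),(502,245),(282,350)),14)
o('brush side',s,S((90,410),(138,420),(135,440),(82,432),(322,480)),8)
o('brush scene',c,C((143,255),(385,155),(450,160),(437,178)),8)
o('roller side',s,S((165,520),(160,542),(295,540),(290,560)),12)
o('roller wheel',s,S((68,505)),25)
o('roller scene',c,C((68,180),(215,130)),12)
o('magazine side',s,S((297,252),(180,232),(293,265),(167,250)),42)
o('tape side',s,S((490,325),(535,350),(490,385),(445,362)),30)
o('marker side',s,S((562,125),(518,213)),9)
o('white side',s,S((445,270),(562,272)),4)
E
```

```text
board side far-left.. TL,TR,BR,BL [[664.0, -265.0], [429.0, -249.0], [449.0, -29.0], [679.0, -39.0]]
outline side [[611.0, -172.0], [502.0, -167.0], [501.0, -127.0], [609.0, -133.0]]
board scene [[449.0, -39.0], [679.0, -58.0], [673.0, -273.0], [448.0, -246.0]]
coupon side [[540.0, 117.0], [505.0, 114.0], [501.0, 143.0], [536.0, 150.0]]
coupon scene [[504.0, 132.0], [542.0, 139.0], [546.0, 115.0], [506.0, 111.0]]
lath side [[617.0, 230.0], [464.0, 218.0], [461.0, 239.0], [613.0, 251.0]]
lath scene [[463.0, 226.0], [615.0, 237.0], [617.0, 218.0], [464.0, 205.0]]
brush side [[653.0, 320.0], [612.0, 320.0], [606.0, 341.0], [650.0, 345.0], [452.0, 342.0]]
brush scene [[452.0, 327.0], [626.0, 340.0], [655.0, 314.0], [636.0, 301.0]]
roller side [[553.0, 417.0], [549.0, 438.0], [453.0, 409.0], [451.0, 428.0]]
roller wheel [[623.0, 433.0]]
roller scene [[452.0, 415.0], [553.0, 417.0]]
magazine side [[538.0, 123.0], [644.0, 125.0], [536.0, 141.0], [647.0, 151.0]]
tape side [[360.0, 156.0], [318.0, 176.0], [345.0, 226.0], [386.0, 210.0]]
marker side [[358.0, -170.0], [372.0, -23.0]]
white side [[419.0, 68.0], [319.0, 42.0]]
```

```bash
python3 -m creep '[{"translation":[-59,-46,0],"angular":[0,0,-0.03],"jaw":1},{"translation":[-118,-93,0],"angular":[0,0,-0.06],"jaw":1},{"translation":[-177,-139,0],"angular":[0,0,-0.1],"jaw":1},{"translation":[-236,-186,0],"angular":[0,0,-0.13],"jaw":1},{"translation":[-295,-232,0],"angular":[0,0,-0.16],"jaw":1},{"translation":[-354,-279,0],"angular":[0,0,-0.19],"jaw":1},{"translation":[-413,-325,0],"angular":[0,0,-0.22],"jaw":1},{"translation":[-472,-372,0],"angular":[0,0,-0.25],"jaw":1}]'; python3 -c "
from h import *
o=ctrl.get_obs();print(o['t'],o['ee_pos'],o['orientation'],o['qpos'])"
```

```text
t: 2.5
ee_pos: [459.8, 207.0, 223.0]
orientation: [-0.002, 3.141, 0.001]
ft_force: [0.7, 0.8, 1.4]
width: 87.9
grasp_force: 0.0
2.5 [459.76578006 207.03154932 223.03065364] [-1.84748559e-03  3.14079311e+00  7.14972792e-04] [ 3.99431883e-01  2.44999266e-01  1.89332990e+00  1.29678337e-04
  1.00235047e+00 -1.17261065e+00]
```

```bash
python3 -m creep '[{"translation":[-25,-35,0],"angular":[0,0,0],"jaw":1},{"translation":[-50,-75,0],"angular":[0,0,0],"jaw":1},{"translation":[-50,-75,0],"angular":[0,0,0],"jaw":1},{"translation":[-50,-75,0],"angular":[0,0,0],"jaw":1},{"translation":[-50,-75,0],"angular":[0,0,0],"jaw":1},{"translation":[-50,-75,0],"angular":[0,0,0],"jaw":1},{"translation":[-50,-75,0],"angular":[0,0,0],"jaw":1},{"translation":[-50,-75,0],"angular":[0,0,0],"jaw":1}]'; python3 -c "
from h import *
shot('wrist','w1')"
```

```text
t: 3.5
ee_pos: [508.5, 134.1, 222.7]
orientation: [-0.001, 3.142, 0.0]
ft_force: [-0.4, -0.8, 1.4]
width: 87.8
grasp_force: 0.0
```

View pics/w1.png

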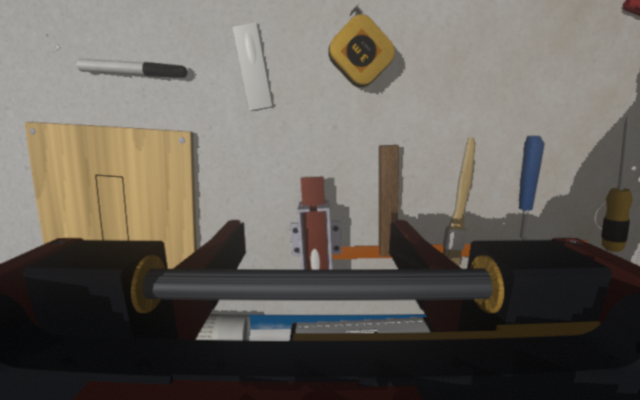

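The wrist view shows the red coupon end at columns 301–325, rows 177–205. The lath is at 379–399, the brush handle at (466,170), the roller handle at (532,170), and the board's near corners are at (28,123) and (192,131). I'll enlarge it for precision.

```bash
python3 - <<'E'
import cv2
i=cv2.imread('pics/w1.png'); cv2.imwrite('pics/c3.png',cv2.resize(i[125:275,290:550],None,fx=3,fy=3,interpolation=cv2.INTER_CUBIC))
E
```

```text
(no output)
```

View pics/c3.png

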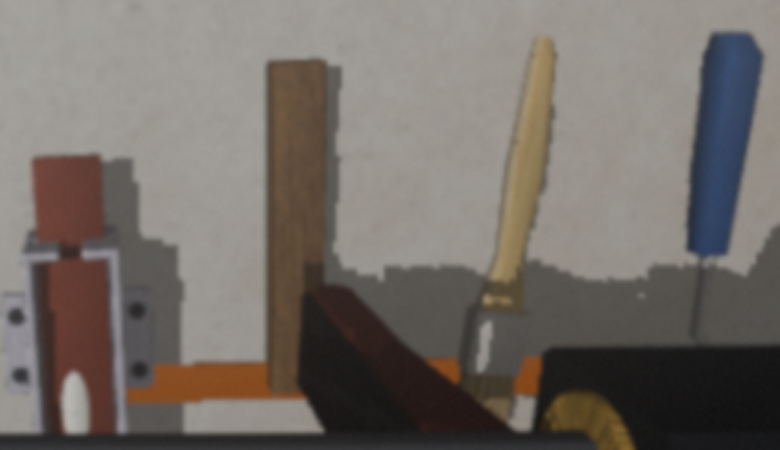

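```bash
python3 - <<'E'
from h import *
w=load('w1')
C=lambda *p:[(290+x/3,125+y/3) for x,y in p]
def o(n,px,z): print(n,np.round(ray(w,px,z)[:,:2],1).tolist())
o('coupon frontL,frontR,slotL,slotR',C((33,157),(101,155),(35,232),(104,230)),22)
o('mag walls outer front top L,R, feet bolts',C((25,262),(120,258)),42)
o('bolts',C((15,316),(136,310),(20,376),(140,370)),4)
o('lath nearL,nearR, ~far L',C((266,62),(325,61),(268,390)),14)
o('lath right mid',C((325,260)),14)
o('brush handle end, left/right mid, left/right ferrule side',C((544,38),(505,180),(546,180),(472,310),(527,310),(462,375),(516,375)),8)
o('roller handle nearL nearR farL farR',C((711,33),(760,45),(688,250),(726,252)),10)
o('board',[(27,124),(192,131)],9)
o('outline',[(96,175),(125,178),(101,240),(127,240)],9)
E
```

```text
coupon frontL,frontR,slotL,slotR [[507.3, 113.8], [506.3, 142.8], [540.5, 114.2], [539.5, 144.4]]
mag walls outer front top L,R, feet bolts [[548.1, 111.1], [546.3, 150.6]]
bolts [[586.2, 103.3], [583.1, 160.2], [616.8, 105.2], [613.5, 162.7]]
lath nearL,nearR, ~far L [[467.3, 213.2], [466.7, 238.5], [619.2, 222.3]]
lath right mid [[555.5, 244.6]]
brush handle end, left/right mid, left/right ferrule side [[456.4, 335.9], [519.5, 325.8], [519.5, 344.8], [581.7, 317.7], [581.8, 344.1], [614.7, 316.7], [614.8, 343.1]]
roller handle nearL nearR farL farR [[453.1, 409.9], [457.9, 433.5], [551.9, 416.1], [552.8, 434.8]]
board [[436.4, -254.6], [448.8, -27.5]]
outline [[506.1, -167.5], [510.4, -126.7], [601.1, -178.0], [600.6, -138.6]]
```

```bash
python3 -m creep '[{"translation":[-5,-2,40],"angular":[0,0,-0.028],"jaw":1},{"translation":[-11,-4,90],"angular":[0,0,-0.056],"jaw":1},{"translation":[-11,-4,130],"angular":[0,0,-0.056],"jaw":1},{"translation":[-11,-4,155],"angular":[0,0,-0.056],"jaw":1},{"translation":[-11,-4,165],"angular":[0,0,-0.056],"jaw":1},{"translation":[-11,-4,165],"angular":[0,0,-0.056],"jaw":0.7},{"translation":[-11,-4,165],"angular":[0,0,-0.056],"jaw":0.6},{"translation":[-11,-4,165],"angular":[0,0,-0.056],"jaw":0.6}]'; python3 -c "
from h import *
shot('wrist','w2')"
```

```text
t: 4.55
ee_pos: [520.4, 129.9, 58.8]
orientation: [-0.088, 3.138, 0.001]
ft_force: [0.1, 0.6, 0.3]
width: 61.4
grasp_force: 0.0
```

View pics/w2.png

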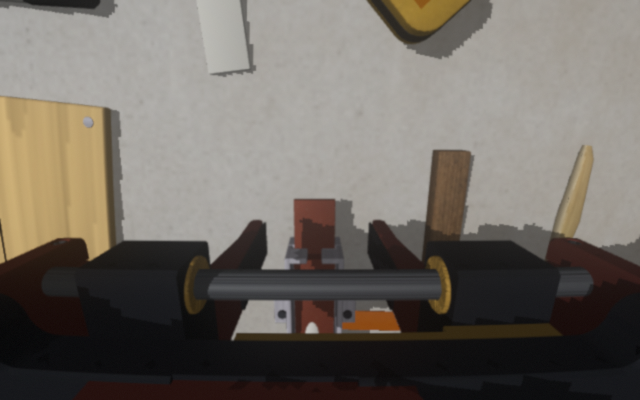

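```bash
python3 - <<'E'
from h import *
w=load('w2')
print(np.round(ray(w,[(294,199),(336,199),(294,244),(338,244)],22)[:,:2],1).tolist())
E
python3 -m creep '[{"translation":[0,0,10],"angular":[0,0,0],"jaw":0.6},{"translation":[0,0,22],"angular":[0,0,0],"jaw":0.6},{"translation":[0,0,32],"angular":[0,0,0],"jaw":0.6},{"translation":[0,0,40],"angular":[0,0,0],"jaw":0.6},{"translation":[0,0,43],"angular":[0,0,0],"jaw":0.6},{"translation":[0,0,43],"angular":[0,0,0],"jaw":0.5},{"translation":[0,0,43],"angular":[0,0,0],"jaw":0.2},{"translation":[0,0,43],"angular":[0,0,0],"jaw":0.2}]'
```

```text
[[506.9, 113.2], [505.2, 143.2], [541.6, 114.5], [539.7, 147.3]]
t: 5.6
ee_pos: [519.8, 129.7, 15.0]
orientation: [-0.088, 3.14, 0.0]
ft_force: [-0.5, 0.4, 0.6]
width: 29.2
grasp_force: 29.9
```

```bash
python3 -m creep '[{"translation":[6,0,0],"angular":[0,0,0],"jaw":0.2},{"translation":[16,0,0],"angular":[0,0,0],"jaw":0.2},{"translation":[28,0,0],"angular":[0,0,0],"jaw":0.2},{"translation":[40,0,0],"angular":[0,0,0],"jaw":0.2},{"translation":[52,0,0],"angular":[0,0,0],"jaw":0.2},{"translation":[64,0,0],"angular":[0,0,0],"jaw":0.2},{"translation":[76,0,0],"angular":[0,0,0],"jaw":0.2},{"translation":[76,0,0],"angular":[0,0,0],"jaw":0.2}]'
```

```text
t: 6.6
ee_pos: [442.1, 125.2, 14.5]
orientation: [0.089, -3.138, 0.001]
ft_force: [0.5, -0.4, -0.9]
width: 29.5
grasp_force: 29.9
```

```bash
python3 -m creep '[{"translation":[4,0,-20],"angular":[0,0,0],"jaw":0.2},{"translation":[4,-10,-55],"angular":[0,0,0],"jaw":0.2},{"translation":[0,-50,-85],"angular":[0,0,0.02],"jaw":0.2},{"translation":[-10,-100,-100],"angular":[0,0,0.04],"jaw":0.2},{"translation":[-24,-150,-100],"angular":[0,0,0.06],"jaw":0.2},{"translation":[-40,-200,-100],"angular":[0,0,0.08],"jaw":0.2},{"translation":[-55,-245,-100],"angular":[0,0,0.1],"jaw":0.2},{"translation":[-67,-275,-100],"angular":[0,0,0.11],"jaw":0.2}]'
python3 -m creep '[{"translation":[0,0,0],"angular":[0,0,0],"jaw":0.2},{"translation":[0,0,0],"angular":[0,0,0],"jaw":0.2},{"translation":[0,0,0],"angular":[0,0,0],"jaw":0.2},{"translation":[0,0,0],"angular":[0,0,0],"jaw":0.2},{"translation":[0,0,0],"angular":[0,0,0],"jaw":0.2},{"translation":[0,0,0],"angular":[0,0,0],"jaw":0.2},{"translation":[0,0,0],"angular":[0,0,0],"jaw":0.2},{"translation":[0,0,0],"angular":[0,0,0],"jaw":0.2}]'
python3 -c "
from h import *
shot('wrist','w3')"
```

```text
t: 7.6
ee_pos: [526.9, -147.6, 114.7]
orientation: [0.088, 3.14, -0.0]
ft_force: [-0.8, 0.5, -1.2]
width: 29.5
grasp_force: 29.9
t: 8.6
ee_pos: [526.1, -145.4, 114.7]
orientation: [-0.085, -3.14, -0.0]
ft_force: [0.2, -0.3, 0.7]
width: 29.1
grasp_force: 29.9
```

View pics/w3.png

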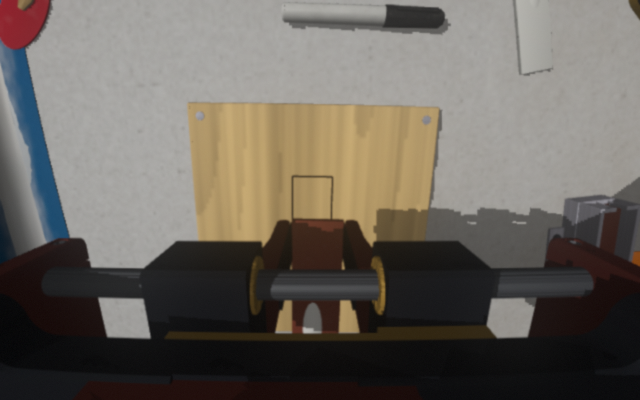

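The board's near corners are at (190,103) and (439,107), the outline's near corners at (292,176) and (333,177), and the held coupon's near edge at row 219, columns 292–343.

```bash
python3 - <<'E'
from h import *
w=load('w3'); r=lambda p,z:np.round(ray(w,p,z)[:,:2],1)
print('board near',r([(190,103),(439,107)],9).tolist(),'left/right edges',r([(199,240),(431,240)],9).tolist())
print('outline',r([(292,176.5),(333,177),(292,218),(333,218)],9).tolist())
print('coupon',r([(292,219),(343,219),(291,270),(341,270)],121).tolist())
E
```

```text
board near [[433.9, -254.9], [449.4, -30.4]] left/right edges [[565.7, -266.4], [577.9, -32.5]]
outline [[506.1, -167.5], [508.6, -128.8], [547.2, -170.6], [549.3, -130.4]]
coupon [[511.8, -158.3], [513.4, -129.2], [543.9, -161.3], [545.5, -131.3]]
```

```bash
python3 -m creep '[{"translation":[1,-4,25],"angular":[0,0,0],"jaw":0.2},{"translation":[1,-4,50],"angular":[0,0,0],"jaw":0.2},{"translation":[1,-4,75],"angular":[0,0,0],"jaw":0.2},{"translation":[1,-4,92],"angular":[0,0,0],"jaw":0.2},{"translation":[1,-4,100],"angular":[0,0,0],"jaw":0.2},{"translation":[1,-4,104],"angular":[0,0,0],"jaw":0.2},{"translation":[1,-4,104],"angular":[0,0,0],"jaw":0.2},{"translation":[1,-4,104],"angular":[0,0,0],"jaw":0.2}]'
```

```text
t: 9.65
ee_pos: [525.3, -149.4, 11.3]
orientation: [0.084, 3.139, -0.0]
ft_force: [0.8, 0.9, -0.5]
width: 29.6
grasp_force: 29.9
```

```bash
python3 -m creep '[{"translation":[0,0,1],"angular":[0,0,0],"jaw":0.2},{"translation":[0,0,1],"angular":[0,0,0],"jaw":0.2},{"translation":[0,0,1],"angular":[0,0,0],"jaw":0.5},{"translation":[0,0,1],"angular":[0,0,0],"jaw":0.6},{"translation":[0,0,1],"angular":[0,0,0],"jaw":0.6},{"translation":[0,0,-10],"angular":[0,0,0],"jaw":0.6},{"translation":[0,0,-50],"angular":[0,0,0],"jaw":0.6},{"translation":[0,0,-110],"angular":[0,0,0],"jaw":0.6}]'
python3 -c "
from h import *
shot('wrist','w4')"
```

```text
t: 10.65
ee_pos: [523.7, -148.9, 121.1]
orientation: [-0.084, -3.137, -0.001]
ft_force: [0.9, 0.5, 1.0]
width: 53.1
grasp_force: 0.0
```

View pics/w4.png

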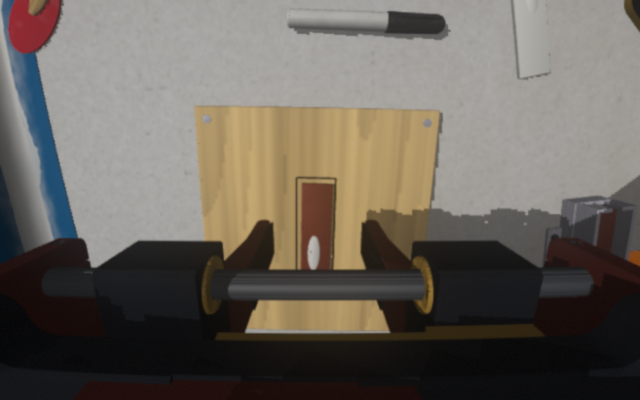

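The coupon lies inside the outline (columns 302–335, outline 296–337). Next is the lath.

```bash
python3 -m creep '[{"translation":[0,30,0],"angular":[0,0,0],"jaw":0.6},{"translation":[0,80,0],"angular":[0,0,-0.02],"jaw":0.6},{"translation":[1,135,0],"angular":[0,0,-0.04],"jaw":0.6},{"translation":[1,190,0],"angular":[0,0,-0.06],"jaw":0.6},{"translation":[2,245,0],"angular":[0,0,-0.08],"jaw":0.6},{"translation":[2,300,0],"angular":[0,0,-0.1],"jaw":0.6},{"translation":[3,350,0],"angular":[0,0,-0.12],"jaw":0.6},{"translation":[3,380,0],"angular":[0,0,-0.12],"jaw":0.6}]'
python3 -m creep '[{"translation":[0,0,10],"angular":[0,0,0],"jaw":0.6},{"translation":[0,0,30],"angular":[0,0,0],"jaw":0.6},{"translation":[0,0,50],"angular":[0,0,0],"jaw":0.6},{"translation":[0,0,60],"angular":[0,0,0],"jaw":0.6},{"translation":[0,0,60],"angular":[0,0,0],"jaw":0.6},{"translation":[0,0,60],"angular":[0,0,0],"jaw":0.6},{"translation":[0,0,60],"angular":[0,0,0],"jaw":0.6},{"translation":[0,0,60],"angular":[0,0,0],"jaw":0.6}]'
python3 - <<'E'
from h import *
i,w=shot('wrist','w5')
for l,z in [('lath',14),('brush',8)]:
  for d in ctrl.look_for('wrist',l):
    a,b,c,e=d['rect']; print(l,d['score'],np.round(d['rect']),np.round(ray(w,[(a,b),(c,b),(a,e),(c,e)],z)[:,:2],1).tolist())
g=cv2.cvtColor(i,cv2.COLOR_RGB2GRAY); print(g[215,270:370:2].tolist())
E
```

```text
t: 11.7
ee_pos: [542.3, 232.8, 121.4]
orientation: [-0.107, 3.139, 0.001]
ft_force: [-0.6, -0.2, -0.0]
width: 52.2
grasp_force: 0.0
t: 12.7
ee_pos: [542.6, 230.5, 61.2]
orientation: [-0.104, 3.139, 0.0]
ft_force: [0.3, 0.2, 0.0]
width: 52.5
grasp_force: 0.0
lath 0.68 [304. 110. 333. 305.] [[467.3, 216.4], [465.9, 237.3], [623.2, 225.2], [621.5, 249.9]]
brush 0.7 [430. 110. 476. 242.] [[460.2, 308.1], [457.5, 341.9], [562.5, 324.6], [560.2, 362.5]]
[165, 164, 161, 162, 162, 163, 164, 163, 163, 163, 163, 163, 163, 162, 162, 160, 132, 83, 84, 82, 85, 86, 80, 85, 90, 84, 78, 83, 82, 84, 81, 76, 81, 93, 92, 94, 102, 154, 160, 163, 162, 163, 159, 159, 161, 160, 159, 157, 155, 157]
```

```bash
python3 -m creep '[{"translation":[-1,0,15],"angular":[0,0,0],"jaw":0.6},{"translation":[-1,0,30],"angular":[0,0,0],"jaw":0.6},{"translation":[-1,0,45],"angular":[0,0,0],"jaw":0.6},{"translation":[-1,0,54],"angular":[0,0,0],"jaw":0.6},{"translation":[-1,0,57],"angular":[0,0,0],"jaw":0.6},{"translation":[-1,0,57],"angular":[0,0,0],"jaw":0.1},{"translation":[-1,0,57],"angular":[0,0,0],"jaw":0.1},{"translation":[-1,0,57],"angular":[0,0,0],"jaw":0.1}]'
```

```text
t: 13.85
ee_pos: [543.6, 230.5, 4.2]
orientation: [-0.104, 3.139, 0.0]
ft_force: [-0.0, 0.3, 0.2]
width: 26.0
grasp_force: 0.0
```

```bash
python3 -m creep '[{"translation":[0,0,0],"angular":[0,0,0],"jaw":0.1},{"translation":[0,0,0],"angular":[0,0,0],"jaw":0.1},{"translation":[0,0,-10],"angular":[0,0,0],"jaw":0.1},{"translation":[0,0,-30],"angular":[0,0,0],"jaw":0.1},{"translation":[0,0,-60],"angular":[0,0,0],"jaw":0.1},{"translation":[0,-10,-90],"angular":[0,0,0],"jaw":0.1},{"translation":[0,-40,-100],"angular":[0,0,0.02],"jaw":0.1},{"translation":[0,-80,-100],"angular":[0,0,0.04],"jaw":0.1}]'
python3 - <<'E'
from h import *
w=load('w4'); r=lambda p,z:np.round(ray(w,p,z)[:,:2],1)
i=cv2.imread('pics/w4.png')
for y in (200,225,255): print(y,i[y,290:345,1].tolist())
print(r([(302,183),(335,183),(303,255),(335,255)],13).tolist(), r([(196,107),(440,111)],9).tolist(),r([(296,178),(336.5,179)],9).tolist())
E
```

```text
t: 14.85
ee_pos: [549.7, 150.6, 106.4]
orientation: [-0.043, 3.137, 0.001]
ft_force: [1.3, -0.1, -0.2]
width: 23.9
grasp_force: 30.0
200 [143, 144, 143, 143, 134, 106, 78, 104, 133, 139, 132, 110, 80, 66, 64, 64, 64, 63, 63, 62, 61, 62, 64, 62, 63, 62, 61, 61, 60, 61, 61, 59, 60, 59, 59, 57, 58, 59, 59, 58, 57, 60, 73, 75, 66, 80, 122, 147, 151, 151, 149, 151, 152, 154, 156]
225 [142, 143, 143, 140, 133, 103, 74, 102, 130, 134, 120, 91, 67, 61, 61, 61, 59, 60, 59, 60, 59, 58, 59, 57, 57, 56, 58, 57, 56, 56, 57, 55, 54, 55, 55, 56, 54, 54, 54, 53, 57, 71, 80, 67, 71, 113, 144, 150, 149, 150, 151, 153, 155, 157, 158]
255 [139, 140, 139, 138, 130, 102, 71, 97, 128, 131, 114, 83, 60, 56, 56, 55, 65, 104, 152, 178, 182, 180, 177, 174, 168, 162, 158, 151, 138, 106, 67, 53, 52, 51, 52, 52, 51, 50, 53, 58, 78, 97, 83, 74, 115, 144, 150, 151, 151, 152, 152, 155, 156, 157, 157]
[[518.1, -164.4], [519.8, -131.8], [595.7, -168.5], [597.4, -134.6]] [[439.8, -260.9], [455.7, -28.9]] [[513.5, -170.3], [516.6, -130.0]]
```

```bash
python3 -m creep '[{"translation":[0,-40,0],"angular":[0,0,0.015],"jaw":0.1},{"translation":[-1,-90,0],"angular":[0,0,0.03],"jaw":0.1},{"translation":[-2,-140,0],"angular":[0,0,0.045],"jaw":0.1},{"translation":[-2,-190,0],"angular":[0,0,0.06],"jaw":0.1},{"translation":[-3,-240,0],"angular":[0,0,0.08],"jaw":0.1},{"translation":[-4,-280,10],"angular":[0,0,0.09],"jaw":0.1},{"translation":[-5,-300,30],"angular":[0,0,0.09],"jaw":0.1},{"translation":[-5,-301,50],"angular":[0,0,0.09],"jaw":0.1}]'
python3 -m creep '[{"translation":[0,0,10],"angular":[0,0,0],"jaw":0.1},{"translation":[0,0,20],"angular":[0,0,0],"jaw":0.1},{"translation":[0,0,28],"angular":[0,0,0],"jaw":0.1},{"translation":[0,0,33],"angular":[0,0,0],"jaw":0.1},{"translation":[0,0,33],"angular":[0,0,0],"jaw":0.1},{"translation":[0,0,33],"angular":[0,0,0],"jaw":0.1},{"translation":[0,0,33],"angular":[0,0,0],"jaw":0.1},{"translation":[0,0,33],"angular":[0,0,0],"jaw":0.1}]'
```

```text
t: 15.85
ee_pos: [562.1, -151.6, 54.3]
orientation: [0.104, 3.138, -0.001]
ft_force: [0.2, 0.0, -0.5]
width: 23.4
grasp_force: 30.0
t: 16.85
ee_pos: [561.6, -150.3, 20.9]
orientation: [0.1, 3.14, -0.0]
ft_force: [-0.9, -0.5, -0.1]
width: 23.6
grasp_force: 30.0
```

```bash
python3 -m creep '[{"translation":[0,0,2],"angular":[0,0,0],"jaw":0.1},{"translation":[0,0,3.5],"angular":[0,0,0],"jaw":0.1},{"translation":[0,0,3.5],"angular":[0,0,0],"jaw":0.1},{"translation":[0,0,3.5],"angular":[0,0,0],"jaw":0.5},{"translation":[0,0,3.5],"angular":[0,0,0],"jaw":0.5},{"translation":[0,0,3.5],"angular":[0,0,0],"jaw":0.5},{"translation":[0,0,-10],"angular":[0,0,0],"jaw":0.5},{"translation":[0,0,-60],"angular":[0,0,0],"jaw":0.5}]'
python3 -m creep '[{"translation":[30,0,-60],"angular":[0,0,0],"jaw":0.5},{"translation":[60,0,-90],"angular":[0,0,0],"jaw":0.5},{"translation":[60,0,-90],"angular":[0,0,0],"jaw":0.5},{"translation":[60,0,-90],"angular":[0,0,0],"jaw":0.5},{"translation":[60,0,-90],"angular":[0,0,0],"jaw":0.5},{"translation":[60,0,-90],"angular":[0,0,0],"jaw":0.5},{"translation":[60,0,-90],"angular":[0,0,0],"jaw":0.5},{"translation":[60,0,-90],"angular":[0,0,0],"jaw":0.5}]'
python3 -c "
from h import *
shot('wrist','w6')"
```

```text
t: 17.85
ee_pos: [559.6, -149.7, 79.7]
orientation: [-0.1, -3.135, -0.002]
ft_force: [0.5, -0.8, -0.1]
width: 43.8
grasp_force: 0.0
t: 18.85
ee_pos: [501.6, -146.3, 170.3]
orientation: [-0.1, -3.139, -0.0]
ft_force: [-0.2, -0.7, 0.6]
width: 43.8
grasp_force: 0.0
```

View pics/w6.png

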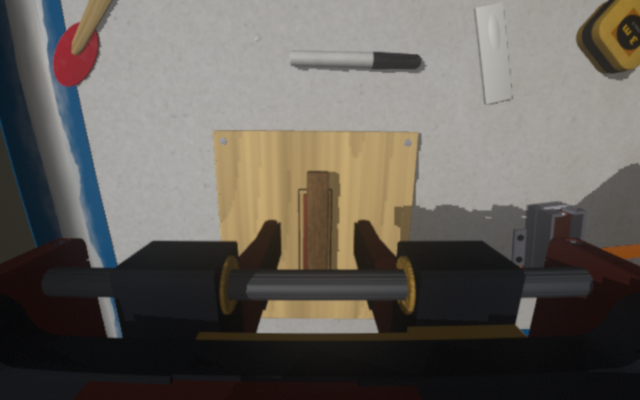

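The lath lies on the coupon along its middle (columns 307–329, outline 299–332). Next is the brush.

```bash
python3 -m creep '[{"translation":[-2,30,0],"angular":[0,0,0],"jaw":0.5},{"translation":[-6,85,0],"angular":[0,0,0],"jaw":0.5},{"translation":[-11,140,0],"angular":[0,0,0],"jaw":0.5},{"translation":[-15,195,0],"angular":[0,0,0],"jaw":0.5},{"translation":[-19,250,0],"angular":[0,0,-0.01],"jaw":0.5},{"translation":[-23,305,0],"angular":[0,0,-0.02],"jaw":0.5},{"translation":[-28,360,0],"angular":[0,0,-0.03],"jaw":0.5},{"translation":[-32,415,0],"angular":[0,0,-0.03],"jaw":0.5}]'
python3 -m creep '[{"translation":[-3,40,20],"angular":[0,0,0],"jaw":0.5},{"translation":[-5,66,50],"angular":[0,0,0],"jaw":0.5},{"translation":[-5,66,70],"angular":[0,0,0],"jaw":0.5},{"translation":[-5,66,80],"angular":[0,0,0],"jaw":0.5},{"translation":[-5,66,80],"angular":[0,0,0],"jaw":0.5},{"translation":[-5,66,80],"angular":[0,0,0],"jaw":0.5},{"translation":[-5,66,80],"angular":[0,0,0],"jaw":0.5},{"translation":[-5,66,80],"angular":[0,0,0],"jaw":0.5}]'
python3 -c "
from h import *
shot('wrist','w7')"
```

```text
t: 19.9
ee_pos: [560.1, 267.6, 170.7]
orientation: [0.053, 3.141, 0.0]
ft_force: [0.3, -0.5, -0.7]
width: 43.7
grasp_force: 0.0
t: 20.9
ee_pos: [567.6, 331.5, 91.4]
orientation: [0.054, 3.14, 0.001]
ft_force: [-0.1, 0.0, 0.6]
width: 43.9
grasp_force: 0.0
```

View pics/w7.png

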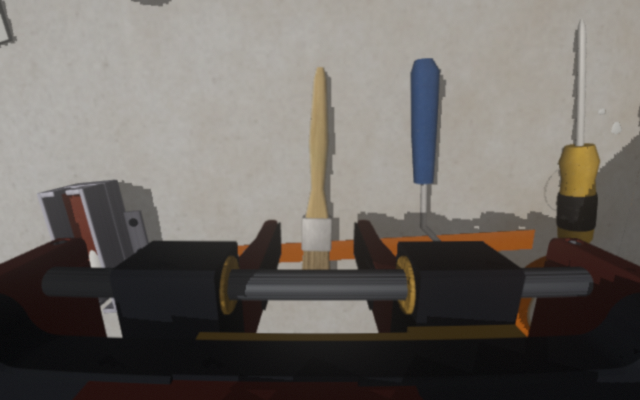

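```bash
python3 - <<'E'
from h import *
w=load('w7'); r=lambda p,z:np.round(ray(w,p,z)[:,:2],1)
print('brush end',r([(320,67)],6),'ferrule near/far',r([(303,216),(331,216),(303,249),(331,249)],11).tolist())
print('roller near',r([(411,72),(438,72)],10).tolist(),'end',r([(425,59)],14),'far',r([(413,183),(435,183)],10).tolist())
w=load('w6')
print('board near',r([(215,131),(419,132)],9).tolist(),'outline',r([(299,189),(332,189)],9).tolist(),'lath',r([(307,171),(329,171)],27).tolist())
E
```

```text
brush end [[455.8 338.2]] ferrule near/far [[579.4, 319.3], [580.2, 344.1], [611.0, 317.8], [611.9, 343.4]]
roller near [[462.3, 410.8], [462.7, 432.6]] end [[453.5 420.2]] far [[552.9, 416.1], [553.5, 435.4]]
board near [[434.1, -255.1], [449.4, -29.2]] outline [[505.7, -167.0], [508.0, -128.9]] lath [[482.6, -155.5], [484.1, -131.8]]
```

```bash
python3 -m creep '[{"translation":[-10,0,25],"angular":[0,0,0.015],"jaw":0.5},{"translation":[-20,0,50],"angular":[0,0,0.015],"jaw":0.5},{"translation":[-20,0,70],"angular":[0,0,0.015],"jaw":0.5},{"translation":[-20,0,82],"angular":[0,0,0.015],"jaw":0.5},{"translation":[-20,0,87],"angular":[0,0,0.015],"jaw":0.5},{"translation":[-20,0,87],"angular":[0,0,0.015],"jaw":0.1},{"translation":[-20,0,87],"angular":[0,0,0.015],"jaw":0.1},{"translation":[-20,0,87],"angular":[0,0,0.015],"jaw":0.1}]'
python3 -m creep '[{"translation":[0,0,0],"angular":[0,0,0],"jaw":0.1},{"translation":[0,0,0],"angular":[0,0,0],"jaw":0.1},{"translation":[0,0,-10],"angular":[0,0,0],"jaw":0.1},{"translation":[0,0,-30],"angular":[0,0,0],"jaw":0.1},{"translation":[0,0,-60],"angular":[0,0,0],"jaw":0.1},{"translation":[0,0,-90],"angular":[0,0,0],"jaw":0.1},{"translation":[0,-30,-100],"angular":[0,0,0],"jaw":0.1},{"translation":[0,-75,-100],"angular":[0,0,0],"jaw":0.1}]'
```

```text
t: 21.95
ee_pos: [587.6, 331.2, 4.5]
orientation: [0.077, 3.14, 0.001]
ft_force: [-0.7, 0.4, 2.1]
width: 27.0
grasp_force: 30.0
t: 22.95
ee_pos: [584.7, 256.6, 106.5]
orientation: [0.074, 3.137, 0.003]
ft_force: [0.3, -1.4, -0.8]
width: 26.2
grasp_force: 30.0
```

```bash
python3 -m creep '[{"translation":[-4,-45,0],"angular":[0,0,0],"jaw":0.1},{"translation":[-8,-95,0],"angular":[0,0,0],"jaw":0.1},{"translation":[-13,-145,0],"angular":[0,0,0],"jaw":0.1},{"translation":[-18,-195,0],"angular":[0,0,0.01],"jaw":0.1},{"translation":[-22,-245,0],"angular":[0,0,0.02],"jaw":0.1},{"translation":[-26,-290,5],"angular":[0,0,0.02],"jaw":0.1},{"translation":[-29,-325,20],"angular":[0,0,0.02],"jaw":0.1},{"translation":[-31,-343,40],"angular":[0,0,0.02],"jaw":0.1}]'
python3 -m creep '[{"translation":[0,0,15],"angular":[0,0,0],"jaw":0.1},{"translation":[0,0,30],"angular":[0,0,0],"jaw":0.1},{"translation":[0,0,42],"angular":[0,0,0],"jaw":0.1},{"translation":[0,0,48],"angular":[0,0,0],"jaw":0.1},{"translation":[0,0,48],"angular":[0,0,0],"jaw":0.1},{"translation":[0,0,48],"angular":[0,0,0],"jaw":0.1},{"translation":[0,0,48],"angular":[0,0,0],"jaw":0.1},{"translation":[0,0,48],"angular":[0,0,0],"jaw":0.1}]'
```

```text
t: 23.95
ee_pos: [598.7, -90.0, 64.6]
orientation: [0.111, 3.137, -0.001]
ft_force: [0.2, 0.6, -0.1]
width: 26.6
grasp_force: 30.0
t: 24.95
ee_pos: [598.0, -88.2, 16.1]
orientation: [0.108, 3.139, -0.0]
ft_force: [-0.4, -0.4, 0.7]
width: 26.5
grasp_force: 30.0
```

```bash
python3 -m creep '[{"translation":[0,0,2],"angular":[0,0,0],"jaw":0.1},{"translation":[0,0,2.5],"angular":[0,0,0],"jaw":0.1},{"translation":[0,0,2.5],"angular":[0,0,0],"jaw":0.1},{"translation":[0,0,2.5],"angular":[0,0,0],"jaw":0.45},{"translation":[0,0,2.5],"angular":[0,0,0],"jaw":0.45},{"translation":[0,0,2.5],"angular":[0,0,0],"jaw":0.45},{"translation":[0,0,-10],"angular":[0,0,0],"jaw":0.45},{"translation":[0,0,-60],"angular":[0,0,0],"jaw":0.45}]'
python3 -m creep '[{"translation":[30,0,-60],"angular":[0,0,0],"jaw":0.5},{"translation":[60,0,-90],"angular":[0,0,0],"jaw":0.5},{"translation":[90,0,-90],"angular":[0,0,0],"jaw":0.5},{"translation":[90,0,-90],"angular":[0,0,0],"jaw":0.5},{"translation":[90,0,-90],"angular":[0,0,0],"jaw":0.5},{"translation":[90,0,-90],"angular":[0,0,0],"jaw":0.5},{"translation":[90,0,-90],"angular":[0,0,0],"jaw":0.5},{"translation":[90,0,-90],"angular":[0,0,0],"jaw":0.5}]'
python3 - <<'E'
from h import *
i,w=shot('wrist','w8')
for l,z in [('brush',15),('lath',27),('board',9),('coupon',13)]:
  for d in ctrl.look_for('wrist',l):
    a,b,c,e=d['rect']; print(l,round(d['score'],2),np.round(d['rect']),np.round(ray(w,[(a,b),(c,b),(a,e),(c,e)],z)[:,:2],1).tolist())
E
```

```text
t: 25.95
ee_pos: [595.7, -87.8, 74.5]
orientation: [-0.108, -3.134, -0.001]
ft_force: [0.4, -0.1, 0.9]
width: 39.7
grasp_force: 0.0
t: 26.95
ee_pos: [508.2, -82.0, 165.3]
orientation: [-0.108, -3.139, -0.0]
ft_force: [-0.4, 0.1, 0.4]
width: 43.8
grasp_force: 0.0
brush 0.84 [306. 150. 326. 311.] [[467.3, -90.7], [468.8, -69.0], [666.5, -106.1], [668.2, -80.9]]
lath 0.56 [247. 169. 270. 242.] [[481.5, -154.4], [483.2, -129.9], [564.6, -165.0], [566.2, -138.9]]
board 0.66 [152. 131. 364. 321.] [[434.6, -258.7], [451.3, -26.1], [675.2, -310.7], [691.1, -32.5]]
coupon 0.83 [416.   0. 455. 102.] [[327.0, 29.3], [328.7, 68.2], [424.7, 29.2], [427.0, 70.6]]
coupon 0.47 [246. 195. 273. 237.] [[512.7, -162.0], [514.8, -131.5], [563.5, -168.5], [565.6, -136.8]]
```

```bash
python3 -m creep '[{"translation":[0,30,0],"angular":[0,0,0],"jaw":0.5},{"translation":[0,85,0],"angular":[0,0,-0.02],"jaw":0.5},{"translation":[1,140,0],"angular":[0,0,-0.04],"jaw":0.5},{"translation":[1,195,0],"angular":[0,0,-0.06],"jaw":0.5},{"translation":[1,250,0],"angular":[0,0,-0.08],"jaw":0.5},{"translation":[2,305,0],"angular":[0,0,-0.1],"jaw":0.5},{"translation":[2,360,0],"angular":[0,0,-0.11],"jaw":0.5},{"translation":[2,415,0],"angular":[0,0,-0.11],"jaw":0.5}]'
python3 -m creep '[{"translation":[0,45,5],"angular":[0,0,0],"jaw":0.5},{"translation":[0,80,35],"angular":[0,0,0],"jaw":0.5},{"translation":[0,93,60],"angular":[0,0,0],"jaw":0.5},{"translation":[0,93,80],"angular":[0,0,0],"jaw":0.5},{"translation":[0,93,80],"angular":[0,0,0],"jaw":0.5},{"translation":[0,93,80],"angular":[0,0,0],"jaw":0.5},{"translation":[0,93,80],"angular":[0,0,0],"jaw":0.5},{"translation":[0,93,80],"angular":[0,0,0],"jaw":0.5}]'
python3 -c "
from h import *
shot('wrist','w9');print(ctrl.look_for('wrist','roller'))"
```

```text
t: 28.2
ee_pos: [534.4, 334.1, 165.7]
orientation: [-0.065, 3.141, -0.0]
ft_force: [0.3, -0.6, -0.3]
width: 43.5
grasp_force: 0.0
t: 29.2
ee_pos: [531.3, 425.1, 86.7]
orientation: [-0.064, 3.14, 0.001]
ft_force: [0.3, 0.6, -0.7]
width: 44.3
grasp_force: 0.0
[]
```

View pics/w9.png

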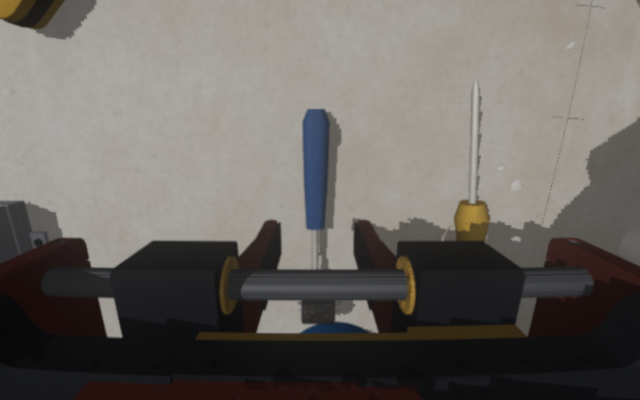

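The roller handle (column 316, rows 109–229) is centred between the fingers and aligned, so I'll grip it.

```bash
python3 - <<'E'
from h import *
w=load('w9'); print(np.round(ray(w,[(316,109),(304,140),(329,140),(305,228),(327,228)],10)[:,:2],1).tolist())
E
python3 -m creep '[{"translation":[-5,0,25],"angular":[0,0,0],"jaw":0.5},{"translation":[-10,0,50],"angular":[0,0,0],"jaw":0.5},{"translation":[-10,0,66],"angular":[0,0,0],"jaw":0.5},{"translation":[-10,0,77],"angular":[0,0,0],"jaw":0.5},{"translation":[-10,0,81],"angular":[0,0,0],"jaw":0.5},{"translation":[-10,0,81],"angular":[0,0,0],"jaw":0.1},{"translation":[-10,0,81],"angular":[0,0,0],"jaw":0.1},{"translation":[-10,0,81],"angular":[0,0,0],"jaw":0.1}]'
python3 -m creep '[{"translation":[0,0,0],"angular":[0,0,0],"jaw":0.1},{"translation":[0,0,0],"angular":[0,0,0],"jaw":0.1},{"translation":[0,0,-10],"angular":[0,0,0],"jaw":0.1},{"translation":[0,0,-30],"angular":[0,0,0],"jaw":0.1},{"translation":[0,0,-60],"angular":[0,0,0],"jaw":0.1},{"translation":[0,0,-90],"angular":[0,0,0],"jaw":0.1},{"translation":[0,-30,-100],"angular":[0,0,0],"jaw":0.1},{"translation":[0,-75,-100],"angular":[0,0,0],"jaw":0.1}]'
```

```text
[[452.7, 421.6], [477.6, 412.8], [476.7, 433.2], [553.8, 416.0], [553.0, 435.4]]
t: 30.3
ee_pos: [540.9, 425.7, 5.3]
orientation: [-0.065, 3.14, 0.001]
ft_force: [-0.1, -1.3, -0.1]
width: 17.2
grasp_force: 0.5
t: 31.3
ee_pos: [544.8, 351.5, 107.5]
orientation: [-0.068, 3.137, 0.004]
ft_force: [0.4, -0.1, -1.8]
width: 16.3
grasp_force: 29.9
```

```bash
python3 -m creep '[{"translation":[1,-45,0],"angular":[0,0,0.01],"jaw":0.1},{"translation":[3,-95,0],"angular":[0,0,0.02],"jaw":0.1},{"translation":[5,-145,0],"angular":[0,0,0.03],"jaw":0.1},{"translation":[7,-195,0],"angular":[0,0,0.04],"jaw":0.1},{"translation":[8,-245,0],"angular":[0,0,0.05],"jaw":0.1},{"translation":[10,-295,0],"angular":[0,0,0.06],"jaw":0.1},{"translation":[12,-345,0],"angular":[0,0,0.07],"jaw":0.1},{"translation":[13,-395,0],"angular":[0,0,0.07],"jaw":0.1}]'
python3 -c "
from h import *
o=ctrl.get_obs();print(o['ee_pos'],o['orientation'])"
```

```text
t: 32.3
ee_pos: [547.4, -46.3, 106.1]
orientation: [0.045, 3.14, -0.0]
ft_force: [1.1, -0.5, -0.3]
width: 16.3
grasp_force: 29.9
[547.39457493 -46.2680666  106.08520743] [ 4.52012340e-02  3.13950231e+00 -2.32942572e-04]
```

```bash
python3 -m creep '[{"translation":[-2,-45,0],"angular":[0,0,0.01],"jaw":0.1},{"translation":[-3,-90,0],"angular":[0,0,0.02],"jaw":0.1},{"translation":[-5,-130,0],"angular":[0,0,0.03],"jaw":0.1},{"translation":[-6,-160,10],"angular":[0,0,0.04],"jaw":0.1},{"translation":[-6,-174,30],"angular":[0,0,0.04],"jaw":0.1},{"translation":[-6,-174,55],"angular":[0,0,0.04],"jaw":0.1},{"translation":[-6,-174,75],"angular":[0,0,0.04],"jaw":0.1},{"translation":[-6,-174,82],"angular":[0,0,0.04],"jaw":0.1}]'
python3 -m creep '[{"translation":[0,0,2],"angular":[0,0,0],"jaw":0.1},{"translation":[0,0,4],"angular":[0,0,0],"jaw":0.1},{"translation":[0,0,6],"angular":[0,0,0],"jaw":0.1},{"translation":[0,0,7],"angular":[0,0,0],"jaw":0.1},{"translation":[0,0,7],"angular":[0,0,0],"jaw":0.1},{"translation":[0,0,7],"angular":[0,0,0],"jaw":0.1},{"translation":[0,0,7],"angular":[0,0,0],"jaw":0.1},{"translation":[0,0,7],"angular":[0,0,0],"jaw":0.1}]'
```

```text
t: 33.3
ee_pos: [547.2, -217.7, 21.1]
orientation: [-0.107, -3.137, -0.002]
ft_force: [-0.5, 0.4, -1.4]
width: 16.0
grasp_force: 29.9
t: 34.3
ee_pos: [548.0, -218.7, 15.7]
orientation: [-0.108, -3.14, 0.0]
ft_force: [0.1, 0.2, -1.8]
width: 16.5
grasp_force: 29.9
```

```bash
python3 -m creep '[{"translation":[0,0,1],"angular":[0,0,0],"jaw":0.1},{"translation":[0,0,1.5],"angular":[0,0,0],"jaw":0.1},{"translation":[0,0,1.5],"angular":[0,0,0],"jaw":0.1},{"translation":[0,0,1.5],"angular":[0,0,0],"jaw":0.4},{"translation":[0,0,1.5],"angular":[0,0,0],"jaw":0.4},{"translation":[0,0,1.5],"angular":[0,0,0],"jaw":0.4},{"translation":[0,0,-10],"angular":[0,0,0],"jaw":0.4},{"translation":[0,0,-60],"angular":[0,0,0],"jaw":0.4}]'
python3 -m creep '[{"translation":[40,30,-100],"angular":[0,0,0],"jaw":0.5},{"translation":[90,75,-130],"angular":[0,0,0],"jaw":0.5},{"translation":[90,75,-130],"angular":[0,0,0],"jaw":0.5},{"translation":[90,75,-130],"angular":[0,0,0],"jaw":0.5},{"translation":[90,75,-130],"angular":[0,0,0],"jaw":0.5},{"translation":[90,75,-130],"angular":[0,0,0],"jaw":0.5},{"translation":[90,75,-130],"angular":[0,0,0],"jaw":0.5},{"translation":[90,75,-130],"angular":[0,0,0],"jaw":0.5}]'
python3 - <<'E'
from h import *
i,w=shot('wrist','w10'); j,s=shot('scene','s10')
cv2.imwrite('pics/fin.png',np.vstack([cv2.resize(i[100:260,120:560],(800,291)),cv2.resize(j[170:370,300:560],(400,308))[:, :].repeat(1,0) if 0 else cv2.copyMakeBorder(cv2.resize(j[170:370,300:560],(400,308)),0,0,0,400,0)])[:,:,::-1])
for l,z in [('brush',15),('lath',27),('roller',20),('coupon',13)]:
  for d in ctrl.look_for('wrist',l):
    a,b,c,e=d['rect']; print(l,round(d['score'],2),np.round(d['rect']),np.round(ray(w,[(a,b),(c,b),(a,e),(c,e)],z)[:,:2],1).tolist())
E
```

```text
t: 35.3
ee_pos: [546.1, -217.9, 74.4]
orientation: [-0.108, -3.134, -0.003]
ft_force: [-0.3, -0.2, 1.0]
width: 35.0
grasp_force: 0.0
t: 36.3
ee_pos: [463.4, -137.9, 204.9]
orientation: [-0.109, -3.138, -0.001]
ft_force: [0.1, 0.0, -0.9]
width: 44.1
grasp_force: 0.0
brush 0.6 [349. 180. 372. 320.] [[466.2, -97.8], [468.1, -69.5], [669.4, -105.9], [671.8, -73.4]]
brush 0.59 [289.  95. 400. 110.] [[359.8, -163.7], [368.4, -32.7], [377.6, -165.3], [386.3, -32.8]]
lath 0.86 [304. 198. 320. 310.] [[482.2, -154.2], [483.4, -135.7], [640.3, -166.8], [641.7, -146.2]]
roller 0.81 [252. 184. 281. 319.] [[462.0, -217.5], [464.4, -182.3], [654.3, -241.9], [656.7, -201.6]]
coupon 0.57 [451.  49. 482. 138.] [[320.4, 26.9], [322.1, 63.0], [421.9, 29.8], [424.1, 68.2]]
coupon 0.54 [300. 218. 302. 268.] [[512.2, -163.0], [512.4, -159.9], [584.1, -169.0], [584.3, -165.8]]
```

View pics/fin.png

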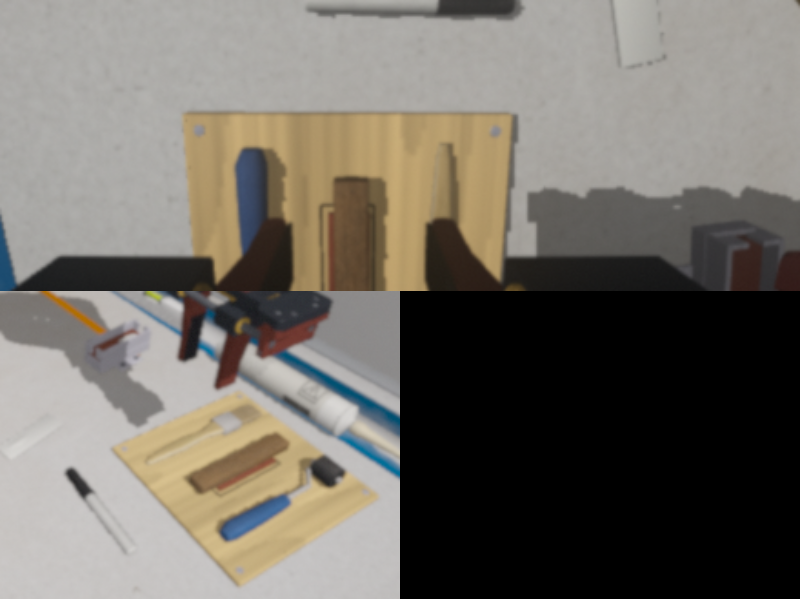

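The final view shows the lath centred on the coupon. The brush is on the left and the roller on the right, both parallel with their handles near the robot; the remaining coupons are still in the magazine.

```bash
python3 -c "
from h import *
print(ctrl.close_job())"
```

```text
the job is handed in; nothing more can be done
None
```

I handed the job in at about 36.5 s of the 106 s allowed: the coupon is in the outline with the lath centred on it, the brush lies to its left and the roller to its right with handles towards the robot; I never touched the bystanders, and the verdict was not shown.

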